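# Put a rinsed nebuliser chamber upside down on its drying peg

### The arm

A 6-joint arm with a two-finger parallel gripper is mounted at the origin on the work surface. World frame = base frame: x ahead of the robot, y to its left, z up, the work surface at z = 0. Lengths are in m, angles in rad, forces in N, time in s.
With the tool pointing down it reaches from about 0.25 to 0.775 m from the base axis. Payload 8.9 kg.
Tool frame: the origin (TCP) lies midway between the tips of the shut fingers; the grasp point (between the pads) lies grasp_offset behind it (grasp_offset is the distance from the TCP to the grasp point, in m); z points along the fingers, y is the line along which they close (so a half turn about z gives the same grasp; the last joint's range is limited). The gripper opens to 85 mm and grips with 20 to 120 N. Pads are 22 mm wide; open, the fingers measure 114 mm over their backs; the gripper's body (76 mm by 85 mm) begins 54 mm behind the grasp point. The pads swing forward as they close: fully open they stand 13 mm farther back than shut.
Start: joints at [-1.285, 0.291, -0.153, 1.127, 0, 1.431], TCP at [0.216, -0.478, 0.231] pointing down, gripper open.
Joint ranges: [-2.52, 2.52], [-0.91, 1.74], [-1.3, 1.37], [-1.96, 2.02], [-1.52, 1.47], [-3.14, 3.14]. Speed limits (rad/s): [2.22, 2.22, 2.79, 3.14, 3.14, 3.14].

### API

Orientations are given as [roll, pitch, yaw] about the fixed x, y, z axes, in that order (R = Rz(yaw) Ry(pitch) Rx(roll)).
In Python, from rig import * gives the robot as it stands. The module is installed in compiled form; this text tells all that it offers. Calls block until the motion is done:
- goto(position, orientation): joint-space move of the TCP to a pose.
- movel(position, rotation=None, v=0.15, threshold=None): straight line of the TCP; rotation=None keeps the orientation; v is the mean speed in m/s. With threshold (N) it stops when the force on the tool has changed by that much, and returns True; else False.
- move_j(angles): joint-space move.
- set_gripper(opening): finger opening in m; the grip force is fixed at half the most; returns when the fingers have stopped.
- pause(seconds).
- inverse_kinematics(position, orientation): joint angles nearest the present ones, or None.
- get_obs(): the state.
- camera(name): name is "scene" or "side" or "wrist"; returns (picture, depth): 420x560x3 uint8, red, green, blue; 420x560 float32, m along the optical axis (not along the pixel's ray), 0 where there is no reading.
- camera_params(name): a dict with "mtx" (3x3 intrinsics, pixels), "k1" (the pictures are not rectified: a ray, as slopes to the right and down, at radius r is drawn at 1 + k1 r^2 times it, then the intrinsics apply), "camera_from_world" (4x4, takes a point from world to camera coordinates). Camera axes: x right, y up, looking along -z (the intrinsics and any distortion apply to the point x, -y, -z); pixel columns grow to the right and rows downward; lengths in m; the calibration is good to about 2 mm. A picture is of the moment at which its call begins: read the wrist's pose just before it. camera_params takes no time and is no camera call; for the wrist camera it gives the pose at the moment of the call.
A pose or a line that the arm cannot do raises MotionError and nothing moves.
- sign_off(): hands the job in; it is judged then, once.
The state is a dict: "t": time; "joint_pos": joint angles; "joint_vel": joint speeds; "tau": joint torques, N m; "position": TCP position; "ee_rot": TCP orientation; "wrist_force": force on the tool from outside, world axes, zero at the start; "wrist_torque": the same for the moment, N m; "finger_gap": finger opening in m; "grasp_force": force on a finger pad.
Only numpy, scipy, OpenCV 4.12 (cv2) and the standard library are available. Lean on these libraries where they do the work, as an engineer would, in place of code of your own. Each camera call takes 0.05 s, during which the arm holds its last target. There are 200 camera calls.

### The job

A rinsed nebuliser chamber lies on the sloping drain cradle, but a jet tube is still standing on the peg where the chamber must dry. Take that tube off its peg and stand it in the free middle hole of the tube rack, then turn the chamber upside down and lower it over the cleared peg, until its rim rests flat on the drip plate. Do not drop the chamber onto the peg, and leave the other chamber, the other tubes and the rinse bottle where they are.

Things in the scene. Friction and masses are not known exactly. Their poses are not given: they have to be found in the camera images.
- chamber: white plastic bottle shape, 85 mm long, closed at the neck end, open at the mouth; body 44 mm outside, 38 mm inside diameter from 22 mm to the mouth at 85 mm, tapering (22 to 12 mm) to a neck of 26 mm diameter (12 to 0 mm); 60 g. Origin: centre of the closed neck end; +z along the axis to the mouth. Starts on the cradle, mouth to its +x, 30 deg below level
- cradle: fixed drain cradle: grey tray 150 x 90 x 8 mm; two steel wire rails (8 mm thick, 28 mm apart) slope 30 deg down to its +x, with a stop bar for the chamber's rim. Above the tray nothing of it is more than 18 mm to either side of the chamber's axis. Origin: centre of the underside, 75 mm below the chamber's mid-length point; z up; yaw within 29 deg of the world's
- stand: fixed drying stand: aluminium drip plate 90 x 170 x 12 mm; two identical upright stepped pegs at y = -45 and +45 mm: grey shoulder 28 mm diameter, 25 mm high, above it a steel spindle of 10 mm diameter. Either peg may carry the other chamber; the second one carries the tube. Origin: centre of the underside; z up
- peg0 (a point): the y = -45 mm peg's spindle tip, 74 mm above the bench, 62 mm above the drip plate's top; point axes are the stand's
- peg1 (a point): the y = +45 mm peg's spindle tip, 74 mm above the bench, 62 mm above the drip plate's top; point axes are the stand's
- tube: the jet tube to clear away: white plastic, open at both ends, 20 mm outside and 14 mm inside diameter, 80 mm long, 30 g. Origin: centre of its lower end; z along the axis, up. It starts upright over the spindle of one peg, standing on the shoulder 37 mm above the bench
- rack: fixed grey tube rack, block 70 x 160 x 45 mm with three round holes in a row along its y, 50 mm apart, 23 mm wide and 35 mm deep; the outer two hold tubes, the middle one is free. Origin: centre of the underside; z up
- rack_hole1 (a point): centre of the mouth of the rack's free middle hole, 45 mm above the bench; z up
- spare_chamber: bystander: a chamber like the other, already upside down on the second peg; origin at its closed bottom, now on top 97 mm above the bench; its z axis points down
- spare_tube0: bystander: tube like the other, in an outer hole of the rack (y = -50 mm); origin at its lower end, top 90 mm above the bench
- spare_tube1: bystander: tube like the other, in the other outer hole (y = +50 mm); origin at its lower end
- rinse_bottle: bystander: white bottle with grey cap, 52 mm diameter, 150 mm tall, standing on the far side of the bench; origin at the centre of its underside

How it is judged:
On the way, in this order (a step that is already met when the one before it is completed fails the run):
1. the tube from the peg stands in the rack's free middle hole, pushed or dropped to within 7 mm of the hole's floor, and is let go (horizontal distance between tube and rack_hole1 below 0.004 m and z of tube in the frame of rack_hole1 below -0.028 m and angle between tube's own z axis and vertical below 0.15 rad and contact force between the fingers and tube below 0.1 N), for 0.2 s.
2. the chamber is upside down over the cleared peg, rim flat on the drip plate ((horizontal distance between chamber and peg0 below 0.01 m or horizontal distance between chamber and peg1 below 0.01 m) and angle between chamber's own z axis and vertical above 3.05 rad and z of chamber in the frame of stand between 0.09 and 0.101 m), for 0.2 s.
At the end, for the whole second after the job is handed in: Chamber let go, at rest, mouth down over the cleared peg: axis within 5 deg of vertical and 10 mm of the peg's, rim on the drip plate (within 4 mm). Tube let go, at rest, upright in the rack's middle hole: lower end at least 28 mm deep, within 4 mm of the hole's axis (all of step 1 and all of step 2 and contact force between the fingers and chamber below 0.1 N and linear speed of each of chamber, tube, spare_chamber below 0.02 m/s); the robot touches nothing.
It fails at once if the other chamber is shifted more than 20 mm (distance of spare_chamber from where it was at the start of the episode above 0.02 m).
It fails at once if a tube already in the rack is shifted more than 20 mm (distance of spare_tube0 from where it was at the start of the episode above 0.02 m).
It fails at once if a tube already in the rack is shifted more than 20 mm (distance of spare_tube1 from where it was at the start of the episode above 0.02 m).
It fails at once if the rinse bottle is shifted more than 20 mm (distance of rinse_bottle from where it was at the start of the episode above 0.02 m).
It fails at once if the chamber is dropped onto the peg or stand (over it, within 60 mm of the plate, faster than 0.45 m/s; lower it to within 8 mm) ((horizontal distance between chamber and peg0 below 0.025 m or horizontal distance between chamber and peg1 below 0.025 m) and z of chamber in the frame of stand below 0.16 m and linear speed of chamber above 0.45 m/s).
It also fails if it takes over 54 s, if anything falls off the work surface, if the arm or the gripper's body presses on something with over 40 N, if the wrist force passes 120 N, or if a joint passes its speed limit or range.

## Working session

There is one attempt and no reset: what is moved stays moved. The work goes in short steps, each a Python script; the robot and the scene stay as the last script left them, time stands still between calls to the robot, and variables do not carry over. Pictures are saved under pics/ and viewed, at most 10 in all, crops included, and the job is handed in when it is done.

```bash
mkdir -p pics; cat > h.py <<'E'
from rig import *
import numpy as np, cv2
from scipy.spatial.transform import Rotation as Rn
def cloud(name):
    p=camera_params(name); im,d=camera(name)
    K=np.array(p["mtx"]); v,u=np.mgrid[0:420,0:560]
    a=np.stack([u.ravel(),v.ravel()],1).astype(float)[:,None]
    n=cv2.undistortPointsIter(a,K,np.array([p["k1"],0,0,0.]),None,None,(3,50,1e-9))[:,0]
    d1=d.ravel(); c=np.stack([n[:,0]*d1,-n[:,1]*d1,-d1,np.ones_like(d1)],1)
    w=c@np.linalg.inv(np.array(p["camera_from_world"])).T
    w=w[:,:3].reshape(420,560,3); w[d==0]=np.nan
    return im,w
E
python3 - <<'E'
from h import *
o=get_obs();print(o)
ims=[]
for n in("scene","side"):
    im,w=cloud(n); np.savez(n,im=im,w=w); 
    cv2.imwrite(f"pics/{n}.png",im[:,:,::-1])
    print(n,np.linalg.inv(np.array(camera_params(n)["camera_from_world"]))[:3,3],camera_params(n)["k1"])
E
```

```text
{'t': 0.0, 'joint_pos': array([-1.28532403e+00,  2.91299347e-01, -1.54123036e-01,  1.12666417e+00,
        2.89875564e-05,  1.43148939e+00]), 'joint_vel': array([-1.14615585e-03, -8.59588230e-04,  1.79155701e-04,  3.68004911e-04,
        3.83780217e-04, -1.04367204e-05]), 'tau': array([-1.14890943e-03, -5.37144399e+01,  3.31372690e+01,  1.59548444e-02,
       -4.29499619e-05,  2.15946505e-05]), 'position': array([ 0.21625177, -0.47793076,  0.23072361]), 'ee_rot': array([-3.14031895e+00, -2.07863364e-04,  4.24779081e-01]), 'wrist_force': array([ 0.54267145, -0.04158363,  0.03694101]), 'wrist_torque': array([ 0.03480174,  0.03813331, -0.04108306]), 'grasp_force': 0.0, 'finger_gap': 0.08517818276215393}
scene [1.00538594 0.32707248 0.59866091] -0.026712403360458627
side [0.16412228 0.5577348  0.83535717] -0.10866733162979042
```

View pics/scene.png

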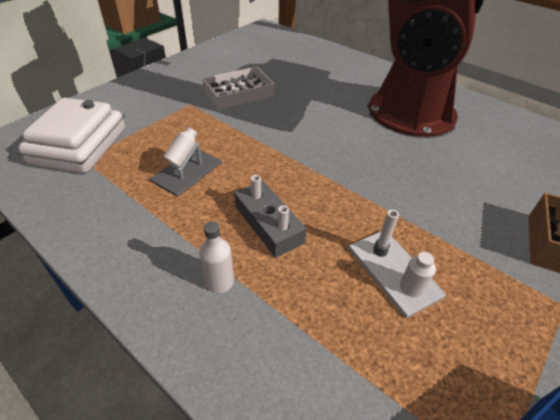

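View pics/side.png

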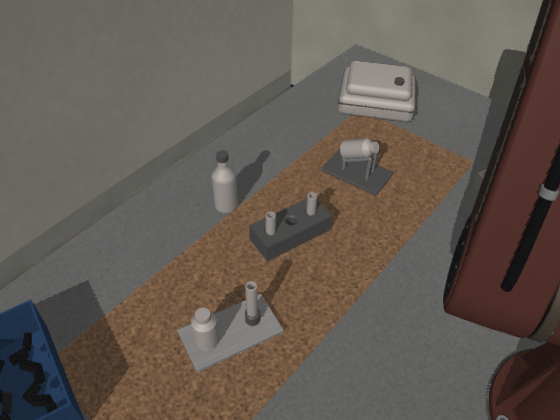

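The scene view shows the tube on its peg at (387,235) and the spare chamber at (420,277). The rack is at (270,217) with its free hole at (270,210), the cradle and chamber are at (185,158), and the bottle is at (216,260). The side view agrees: tube (252,303), rack (291,225), chamber (360,150). Next I'll fit poses from the point clouds.

```bash
cat > m.py <<'E'
import numpy as np, cv2
S={n:np.load(n+".npz") for n in("scene","side")}
seeds={"scene":dict(tubetop=(392,214),tube=(388,230),spare=(420,280),st0=(256,182),st1=(284,212),rack=(262,210),ch=(182,150),tray=(165,180),bottle=(216,265)),
"side":dict(tubetop=(252,288),tube=(252,303),spare=(206,332),st0=(312,200),st1=(270,218),rack=(300,235),ch=(355,150),tray=(345,175),bottle=(226,190))}
for n in S:
    for k,(u,v) in seeds[n].items(): print(n,k,np.round(S[n]["w"][v,u],4))
E
python3 m.py
python3 - <<'E'
import numpy as np
for n in("scene","side"):
    w=np.load(""+n+".npz")["w"]
    b=w[260:300,300:340] if n=="side" else w[260:300,300:340]
    print(n,"bench z",np.nanmean(b[...,2]),np.nanstd(b[...,2]))
E
```

```text
scene tubetop [0.5115 0.1869 0.1097]
scene tube [0.5259 0.1934 0.0846]
scene spare [0.57   0.2822 0.0649]
scene st0 [ 0.5883 -0.0647  0.0861]
scene st1 [0.6179 0.0309 0.0901]
scene rack [ 0.6084 -0.0312  0.0454]
scene ch [ 0.6148 -0.2571  0.0822]
scene tray [ 0.6571 -0.2831  0.0084]
scene bottle [0.7784 0.0218 0.0864]
side tubetop [0.522  0.1842 0.0981]
side tube [0.5105 0.198  0.0793]
side spare [0.5344 0.2864 0.0715]
side st0 [ 0.5791 -0.0623  0.0835]
side st1 [0.6091 0.0337 0.0885]
side rack [ 0.5669 -0.0107  0.0301]
side ch [ 0.6014 -0.2528  0.0814]
side tray [ 0.6124 -0.2424  0.0057]
side bottle [0.7414 0.0201 0.071 ]
scene bench z 0.0014972155261333447 0.0010026582404639806
side bench z -0.00035605213031544424 0.0014902008621172312
```

```bash
cat > fit.py <<'E'
import numpy as np, cv2
from scipy.optimize import least_squares
C={n:np.load(n+".npz")["w"].reshape(-1,3) for n in("scene","side")}
C={n:c[~np.isnan(c[:,0])] for n,c in C.items()}
C["both"]=np.vstack([C["scene"],C["side"]])
def sel(c,xy,r,z0,z1): return c[(np.hypot(c[:,0]-xy[0],c[:,1]-xy[1])<r)&(c[:,2]>z0)&(c[:,2]<z1)]
def circ(c,xy,R,z0,z1,r):
    p=sel(c,xy,r,z0,z1)
    f=least_squares(lambda q:np.hypot(p[:,0]-q[0],p[:,1]-q[1])-R,xy,loss="soft_l1",f_scale=.001)
    return f.x,len(p),np.sqrt(np.median(f.fun**2))
def rect(c,xy,r,z0,z1):
    p=sel(c,xy,r,z0,z1); return cv2.minAreaRect((p[:,:2]*1000).astype(np.float32)),len(p)
if __name__=="__main__":
    for n,c in C.items():
        print("==",n)
        for k,a in dict(tube=((.517,.190),.010,.05,.112,.03),spare=((.55,.28),.022,.02,.07,.04),st0=((.58,-.065),.010,.055,.086,.025),st1=((.612,.031),.010,.055,.086,.025),bottle=((.76,.02),.026,.02,.09,.05)).items():
            x,m,e=circ(c,a[0],*a[1:]); print(k,np.round(x,4),m,round(e,4))
        print("rack",rect(c,(.596,-.016),.1,.042,.048)); print("stand",rect(c,(.53,.235),.11,.009,.015)); print("tray",rect(c,(.61,-.25),.1,.0055,.0105))
        p=sel(c,(.605,-.255),.07,.055,.135)
        for s in (1,-1): pass
        # chamber: mid-point xy at z=.075, yaw, 30 deg down; body only
        def prof(t): # t from closed end
            return np.interp(t,[0,.012,.022,.085],[.013,.013,.022,.022])
        def res(q):
            a=np.array([np.cos(q[3])*np.cos(q[4]),np.sin(q[3])*np.cos(q[4]),-np.sin(q[4])])
            d=p-q[:3]; t=d@a; rr=np.linalg.norm(d-np.outer(t,a),axis=1)
            return np.where(t<-.0425,np.hypot(t+.0425,0),rr-prof(t+.0425))
        best=min((least_squares(res,[.605,-.255,.077,y,.52],loss="soft_l1",f_scale=.002) for y in np.arange(-3,3.1,.5)),key=lambda f:f.cost)
        print("chamber",np.round(best.x,4),len(p),np.median(abs(best.fun)))
E
python3 fit.py
```

```text
== scene
tube [0.5171 0.1889] 294 0.0004
spare [0.5504 0.273 ] 493 0.0004
st0 [ 0.5841 -0.0714] 131 0.0006
st1 [0.6139 0.0243] 143 0.0005
bottle [0.7617 0.0012] 706 0.0005
rack (((599.0057983398438, -23.706268310546875), (162.3020477294922, 71.48533630371094), 72.91116333007812), 1682)
stand (((534.9986572265625, 230.56492614746094), (170.56283569335938, 92.02134704589844), 67.92123413085938), 2626)
tray (((598.8124389648438, -268.7435607910156), (152.0391387939453, 106.27348327636719), 5.172290325164795), 1123)
chamber [ 0.5982 -0.2766  0.0758  0.0819  0.5189] 768 0.0009226873222059166
== side
tube [0.5179 0.1908] 270 0.0006
spare [0.5526 0.2746] 375 0.0004
st0 [ 0.5843 -0.0695] 121 0.0009
st1 [0.614  0.0262] 131 0.001
bottle [0.7632 0.0027] 563 0.0007
rack (((598.9601440429688, -21.358192443847656), (162.6484832763672, 74.07974243164062), 71.63782501220703), 1544)
stand (((534.5642700195312, 232.7993927001953), (170.14215087890625, 91.34294891357422), 68.2397689819336), 2732)
tray (((600.3025512695312, -265.4561462402344), (149.64808654785156, 99.54573822021484), 6.376011371612549), 1030)
chamber [ 0.5997 -0.2744  0.0723  0.0889  0.5324] 695 0.0013387807881122954
== both
tube [0.5172 0.1898] 564 0.0008
spare [0.5509 0.2734] 868 0.0007
st0 [ 0.584  -0.0704] 252 0.001
st1 [0.6137 0.0251] 274 0.0009
bottle [0.7621 0.0015] 1269 0.0008
rack (((598.36474609375, -22.621017456054688), (165.0400848388672, 74.48188018798828), 72.02452087402344), 3226)
stand (((534.7476196289062, 231.52114868164062), (172.38052368164062, 92.63130950927734), 68.2397689819336), 5358)
tray (((599.3450927734375, -268.96209716796875), (152.9628143310547, 106.11890411376953), 5.778049945831299), 2153)
chamber [ 0.5991 -0.2756  0.0743  0.0796  0.5082] 1463 0.001404124561157967
```

```bash
cat >> h.py <<'E'
PEG=np.array([.5178,.1898]); HOLE=np.array([.5989,-.0227]); CH=np.array([.599,-.2755,.0745]); CY=.085
AROW=np.radians(68.1); ARACK=np.radians(72.7)
def ori(z,y):
    z=np.array(z,float);y=np.array(y,float); return Rn.from_matrix(np.stack([np.cross(y,z),y,z],1)).as_euler("xyz")
def down(a): return ori([0,0,-1],[np.cos(a),np.sin(a),0])   # fingers close along heading a
def tilt(el,az,s=1): # tool points el below level toward az
    return ori([np.cos(az)*np.cos(el),np.sin(az)*np.cos(el),-np.sin(el)],[-s*np.sin(az),s*np.cos(az),0])
def zc(o): return Rn.from_euler("xyz",o).as_matrix()[:,2]
def tcp(g,o): return np.array(g)+zc(o)*grasp_offset   # TCP for a grasp point
E
python3 - <<'E'
from h import *
print("go",grasp_offset)
def show(n,g,o):
    q=inverse_kinematics(tcp(g,o),o); print(n,None if q is None else np.round(q,2))
for s in(0,np.pi):
    show("tube",[*PEG,.105],down(AROW-np.pi/2+s)); show("hole",[*HOLE,.078],down(ARACK-np.pi/2+s))
ax=np.array([np.cos(CY)*.866,np.sin(CY)*.866,-.5])
for e in(30,40,50,60,75,90):
  for s in(1,-1):
    o=tilt(np.radians(e),CY,s); show(f"pick{e} {s}",CH-.004*ax,o); show("  back",CH-.004*ax-.1*zc(o),o)
    for az in np.arange(-180,180,45):
        a=np.radians(az); o=ori(Rn.from_euler("zyx",[a,np.radians(60),0]).apply([np.cos(np.radians(e)),0,-np.sin(np.radians(e))]),[-s*np.sin(a),s*np.cos(a),0])
        q=[inverse_kinematics(tcp([*PEG,z],o),o) for z in(.055,.15)]
        if all(x is not None for x in q): print("   place",az,np.round(q[0],2),np.round(q[1],2))
E
```

```text
go 0.0187
tube [ 0.22  0.46 -0.3   0.8   0.    2.17]
hole [-0.16  0.57 -0.19  0.8   0.    1.71]
tube [ 0.22  0.46 -0.3   0.8   0.   -0.97]
hole [-0.16  0.57 -0.19  0.8   0.   -1.43]
pick30 1 [-0.9   0.65 -0.95 -0.8   0.8  -0.64]
  back [-1.08  0.45 -1.03 -0.51  0.92 -0.86]
   place -45 [ 0.47  0.67 -0.21  0.85 -0.47  1.35] [ 0.47  0.56 -0.12  1.05 -0.47  1.35]
   place 0 [ 0.22  0.52 -0.36  0.69  0.    0.22] [ 0.22  0.42 -0.25  0.91  0.    0.22]
   place 45 [-0.05  0.49 -0.57  0.45  0.49 -0.88] [-0.05  0.35 -0.47  0.69  0.49 -0.88]
   place 90 [-0.29  1.14  0.04  1.53  0.99 -2.64] [-0.29  0.99  0.02  1.65  0.99 -2.64]
pick30 -1 [-0.9   0.65 -0.95 -0.8   0.8   2.5 ]
  back [-1.08  0.45 -1.03 -0.51  0.92  2.28]
   place -45 [ 0.47  0.67 -0.21  0.85 -0.47 -1.79] [ 0.47  0.56 -0.12  1.05 -0.47 -1.79]
   place 0 [ 0.22  0.52 -0.36  0.69  0.   -2.92] [ 0.22  0.42 -0.25  0.91  0.   -2.92]
   place 45 [-0.05  0.49 -0.57  0.45  0.49  2.26] [-0.05  0.35 -0.47  0.69  0.49  2.26]
   place 90 [-0.29  1.14  0.04  1.53  0.99  0.51] [-0.29  0.99  0.02  1.65  0.99  0.51]
pick40 1 [-0.84  0.53 -0.84 -
[... 3755 characters left out ...]
1.38  0.42  1.31] [-0.02  0.81  0.23  1.55  0.42  1.31]
pick90 1 [-0.54  0.67 -0.02  0.89  0.   -0.63]
  back [-0.54  0.59  0.11  1.1   0.   -0.63]
   place -90 [0.17 0.92 0.29 1.45 0.09 1.72] [0.17 0.84 0.38 1.62 0.09 1.72]
   place 90 [ 0.17  0.92  0.29  1.45  0.09 -1.42] [ 0.17  0.84  0.38  1.62  0.09 -1.42]
pick90 -1 [-0.54  0.67 -0.02  0.89  0.    2.51]
  back [-0.54  0.59  0.11  1.1   0.    2.51]
   place -90 [ 0.17  0.92  0.29  1.45  0.09 -1.42] [ 0.17  0.84  0.38  1.62  0.09 -1.42]
   place 90 [0.17 0.92 0.29 1.45 0.09 1.72] [0.17 0.84 0.38 1.62 0.09 1.72]<sys>:0: UserWarning: Gimbal lock detected. Setting third angle to zero since it is not possible to uniquely determine all angles.
```

```bash
cat > s1.py <<'E'
from h import *
o=down(AROW-np.pi/2); 
g=tcp([*PEG,.103],o)
set_gripper(.055)
goto(g+[0,0,.11],o); movel(g,v=.12)
set_gripper(.0)
ob=get_obs(); print(ob["t"],ob["finger_gap"],ob["grasp_force"],ob["wrist_force"])
movel(g+[0,0,.09],v=.15)
o2=down(ARACK-np.pi/2); h=tcp([*HOLE,.103-.037+.045+.012],o2)
goto(h+[0,0,.05],o2); movel(h,v=.15)
ob=get_obs(); print(ob["t"],ob["finger_gap"],ob["position"],h)
for n in("scene","side"):
    im,w=cloud(n); np.savez(n+"2",im=im,w=w)
    cv2.imwrite(f"pics/{n}2.png",cv2.resize(im[150:270,200:360,::-1],None,fx=4,fy=4))
E
python3 s1.py; python3 - <<'E'
from fit import *
ho={"scene":(.5990,-.02355),"side":(.59915,-.02165)}
for n in ho:
    w=np.load(n+"2.npz")["w"].reshape(-1,3); w=w[~np.isnan(w[:,0])]
    for r in((.060,.075),(.075,.092),(.06,.09)): 
        x,m,e=circ(w,ho[n],.010,*r,.018); print(n,r,np.round(x-ho[n],4),m,e)
    for k,a in dict(st0=((.584,-.070),.010,.055,.086,.02),st1=((.614,.025),.010,.055,.086,.02)).items(): print(k,np.round(circ(w,a[0],*a[1:])[0],4))
E
```

```text
4.5917 0.017981262937694753 58.422266179695725 [-1.2115803  -0.20715539  5.32061892]
6.7333 0.018207946359467538 [ 0.59882675 -0.02160542  0.10470582] [ 0.5989 -0.0227  0.1043]
scene (0.06, 0.075) [-0.0015  0.0007] 60 0.00037341500864154076
scene (0.075, 0.092) [-0.0015  0.0007] 69 0.0003927039486749818
scene (0.06, 0.09) [-0.0015  0.0006] 121 0.00037838615465140245
st0 [ 0.5841 -0.0714]
st1 [0.6139 0.0242]
side (0.06, 0.075) [-0.0007  0.0003] 47 0.0007216932017796805
side (0.075, 0.092) [-0.0002  0.0001] 61 0.0006441561466745942
side (0.06, 0.09) [-0.0005  0.0002] 102 0.0006795481746771121
st0 [ 0.5848 -0.0693]
st1 [0.6142 0.0262]
```

View pics/scene2.png

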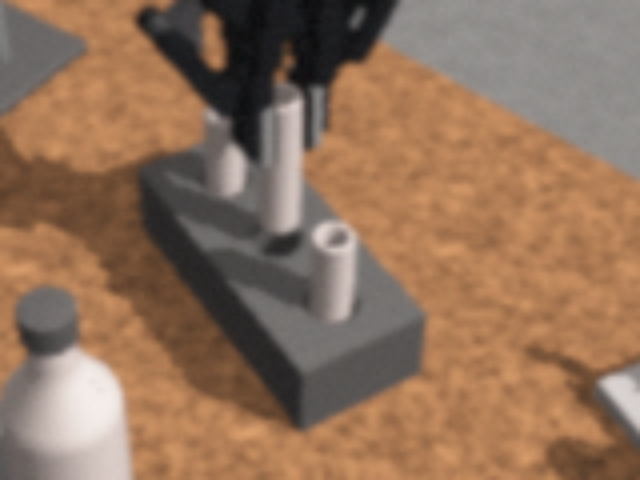

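The tube is held upright (crop 280,165), just over the free hole (crop 285,240). It is about 1 mm off the hole's centre, so I'll correct that and insert.

```bash
cat > s2.py <<'E'
from h import *
want=np.array([.5998,-.0220])
ob=get_obs(); p=np.array(ob["position"]); print(p)
c=want.copy()
movel([*c,p[2]],v=.05); pause(.3); e=want-get_obs()["position"][:2]; print("err",e)
c+=e; movel([*c,p[2]],v=.05); pause(.2); print(want-get_obs()["position"][:2])
zf=p[2]-.012-.034
hit=movel([*c,zf],v=.05,threshold=6)
ob=get_obs(); print(hit,ob["t"],ob["position"],zf,ob["wrist_force"])
E
python3 s2.py
```

```text
[ 0.5996997  -0.02220696  0.10559348]
err [5.48724086e-05 5.62800519e-05]
[-4.71274780e-05 -4.09214439e-05]
False 8.9 [ 0.60013396 -0.02197542  0.05990863] 0.05959348327664524 [ 0.81227928  0.12033586 -0.47748805]
```

```bash
cat > s3.py <<'E'
from h import *
set_gripper(.05); p=np.array(get_obs()["position"])
movel([p[0],p[1],p[2]+.13],v=.2)
o=tilt(np.radians(30),CY,1); z=zc(o)
g=tcp(CH-.004*z,o)
set_gripper(.07)
w0=g-.14*z+[0,0,.05]
q=inverse_kinematics(w0,o); print(q, inverse_kinematics(g-.11*z,o))
move_j([-.9,.0,-.9,.6,.6,-.8])
print(get_obs()["position"],get_obs()["ee_rot"])
goto(w0,o); movel(g-.09*z,v=.15); pause(.2)
ob=get_obs(); print(ob["t"],ob["position"]-(g-.09*z))
for n in("scene","side"):
    im,w=cloud(n); np.savez(n+"3",im=im,w=w)
    cv2.imwrite(f"pics/{n}3.png",cv2.resize(im[60:300,100:420,::-1],None,fx=2.4,fy=2.4))
E
python3 s3.py; python3 - <<'E'
from fit import *
ho={"scene":(.5990,-.02355),"side":(.59915,-.02165)}
for n in ho:
    w=np.load(n+"3.npz")["w"].reshape(-1,3); w=w[~np.isnan(w[:,0])]
    x,m,e=circ(w,ho[n],.010,.055,.086,.02); p=sel(w,x,.011,.05,.13); print(n,np.round(x-ho[n],4),m,e,np.percentile(p[:,2],98))
E
```

```text
[-1.16651138  0.23338331 -0.97791254 -0.13846948  0.96536478 -0.98659343] [-1.10122716  0.43178601 -1.02890482 -0.46612619  0.93192794 -0.89032509]
[ 0.39582337 -0.08711548  0.15721432] [2.74841386 0.47051839 2.96793004]
14.3833 [ 3.46102440e-05 -4.79818803e-04  9.74445961e-04]
scene [-0.0004  0.0007] 125 0.0005694283524740711 0.09183740363092008
side [-0.0005  0.0005] 121 0.0005676008455264957 0.09060494106463203
```

View pics/side3.png

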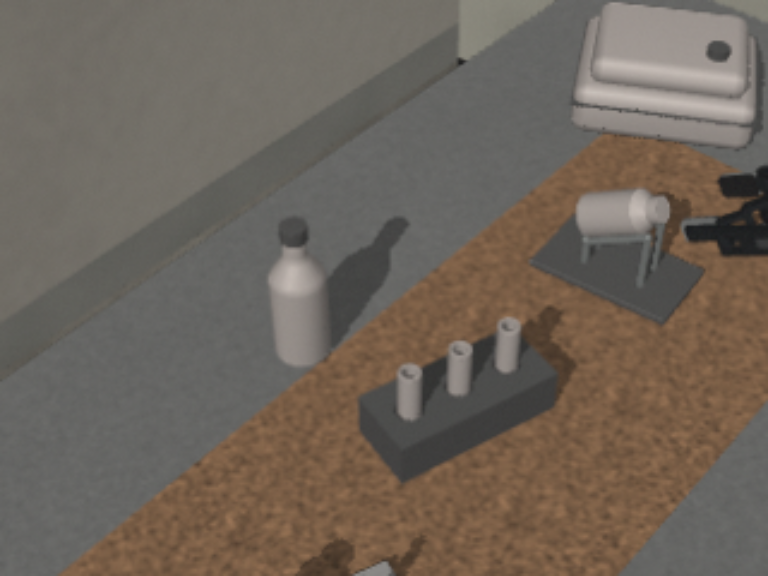

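View pics/scene3.png

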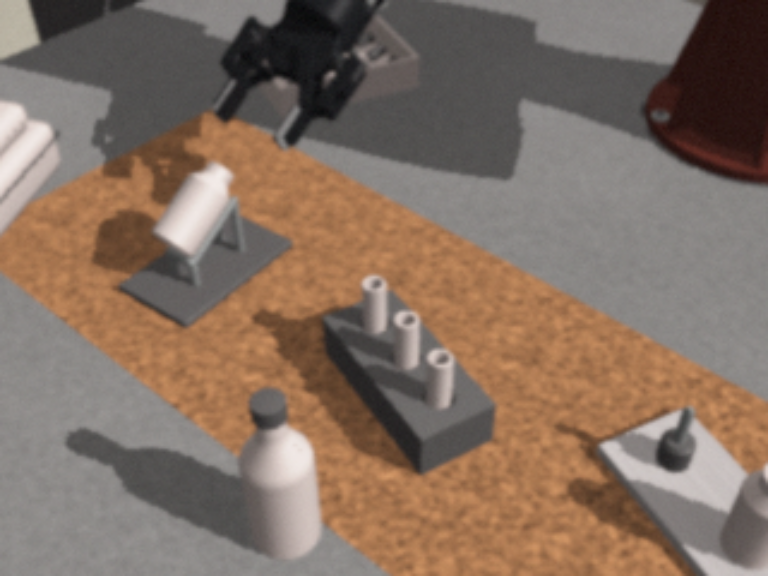

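The tube sits in the middle hole (side crop 460,368), its top at 91 mm and under 1 mm off centre. The fingers line up with the chamber (scene crop 195,210), and the bare peg now shows at crop (680,440). Next I'll refine the peg position and pick the chamber.

```bash
cat > s4.py <<'E'
from h import *
o=tilt(np.radians(30),CY,1); z=zc(o); g=tcp(CH-.004*z,o)
movel(g,v=.1); print(get_obs()["wrist_force"])
set_gripper(0); ob=get_obs(); print(ob["t"],ob["finger_gap"],ob["grasp_force"],ob["wrist_force"])
movel(g+[0,0,.15],v=.15)
az=AROW
o2=ori([0,0,-1],[-np.sin(az),np.cos(az),0]); h=tcp([*PEG,.1325],o2)
goto(h+[0,0,.10],o2); movel(h+[0,0,.01],v=.15); pause(.3)
ob=get_obs(); print(ob["t"],ob["finger_gap"],ob["position"],h,ob["joint_pos"])
for n in("scene","side"):
    im,w=cloud(n); np.savez(n+"4",im=im,w=w)
    u0,v0=(300,130) if n=="scene" else (120,210)
    cv2.imwrite(f"pics/{n}4.png",cv2.resize(im[v0:v0+190,u0:u0+250,::-1],None,fx=3,fy=3))
E
python3 s4.py; cat > f4.py <<'E'
from fit import *
for n in("scene","side"):
    w=np.load(n+"3.npz")["w"].reshape(-1,3); w=w[~np.isnan(w[:,0])]
    for a in((.005,.043,.070,.011),(.014,.018,.034,.019)): x,m,e=circ(w,(.5178,.1898),*a); print(n,"peg",a[0],np.round(x,4),m,round(e,4))
    w=np.load(n+"4.npz")["w"].reshape(-1,3); w=w[~np.isnan(w[:,0])]
    for r in((.098,.112),(.112,.125),(.125,.14),(.098,.125)): x,m,e=circ(w,(.5178,.1898),.022,*r,.028); print(n,r,np.round(x,4),m,round(e,4))
    p=sel(w,x,.021,.08,.2); print("rim z",np.percentile(p[:,2],[1,3,99]))
E
python3 f4.py
```

```text
[-0.31697771 -0.59372635  0.58664091]
15.8917 0.04324196326444773 59.37501346019417 [-6.96525661 -1.97388489  4.90193672]
19.8167 0.04349682113391832 [0.51822803 0.18991453 0.12443447] [0.5178 0.1898 0.1138] [ 2.18798481e-01  4.21890981e-01 -2.55982881e-01  8.91751011e-01
  5.54920592e-06 -9.69802363e-01]
scene peg 0.005 [0.517  0.1887] 56 0.0005
scene peg 0.014 [0.5171 0.1887] 80 0.0004
scene (0.098, 0.112) [0.5168 0.1905] 143 0.0004
scene (0.112, 0.125) [0.5169 0.1905] 120 0.0005
scene (0.125, 0.14) [0.5174 0.1901] 126 0.0006
scene (0.098, 0.125) [0.5169 0.1905] 263 0.0004
rim z [0.09725761 0.09975432 0.19824533]
side peg 0.005 [0.5181 0.1909] 51 0.0004
side peg 0.014 [0.5184 0.1907] 100 0.0007
side (0.098, 0.112) [0.5179 0.1924] 120 0.0005
side (0.112, 0.125) [0.5176 0.1921] 67 0.0004
side (0.125, 0.14) [0.5175 0.1921] 70 0.0005
side (0.098, 0.125) [0.5179 0.1923] 187 0.0005
rim z [0.09221216 0.10188849 0.1970612 ]
```

View pics/scene4.png

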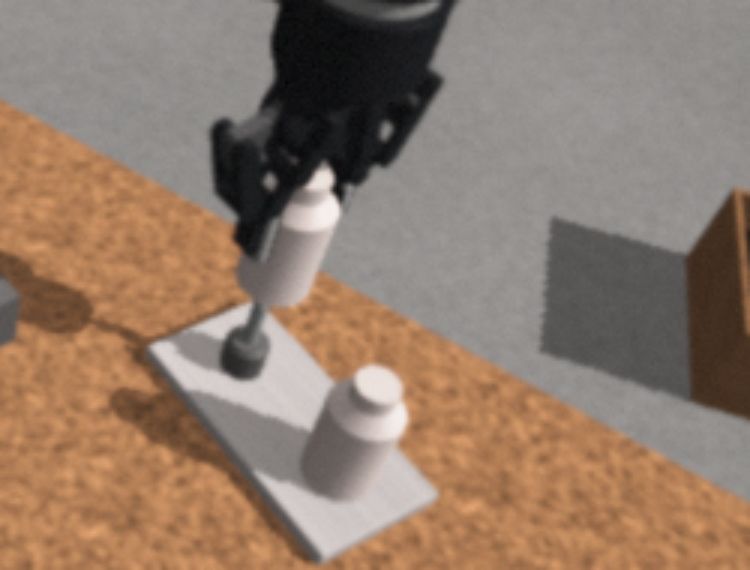

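View pics/side4.png

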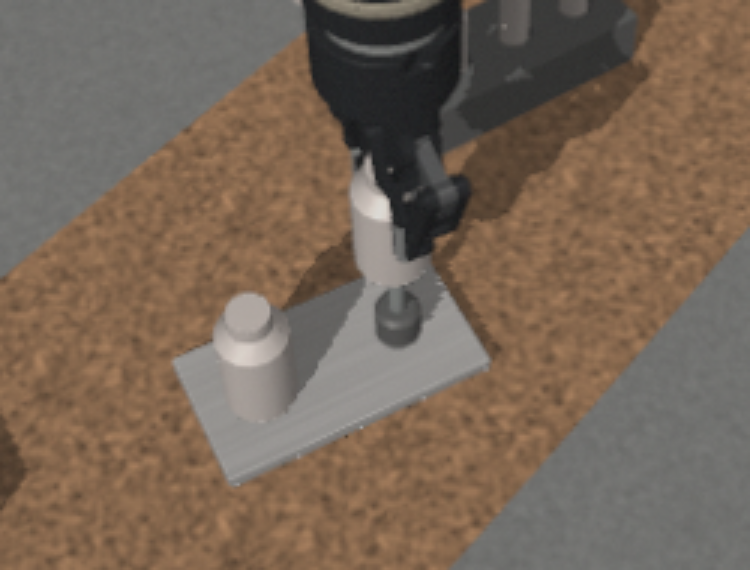

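The chamber hangs mouth down over the peg, with the rim near (280,300) in the scene crop and the peg at (245,350). It is vertical, about 1.6 mm off in +y, and the spare chamber hasn't moved. I'll correct the offset, then lower it.

```bash
cat > s5.py <<'E'
from h import *
p=np.array(get_obs()["position"]); c=p[:2]+[.0003,-.0016]
movel([*c,p[2]],v=.05)
print(movel([*c,.049],v=.08,threshold=12), get_obs()["position"])
hit=movel([*c,.030],v=.02,threshold=4); ob=get_obs(); print(hit,ob["t"],ob["position"],ob["wrist_force"])
E
python3 s5.py
```

```text
False [0.51871    0.18836501 0.049474  ]
True 21.7333 [0.51855538 0.18820858 0.04356363] [-1.06592791 -0.9467355   6.36358378]
```

```bash
cat > s6.py <<'E'
from h import *
from fit import circ,sel
for n in("scene","side"):
    im,w=cloud(n); np.savez(n+"5",im=im,w=w); w=w.reshape(-1,3); w=w[~np.isnan(w[:,0])]
    p=(.517,.1887) if n=="scene" else (.5183,.1908)
    for r in((.018,.03),(.03,.045)): 
        x,m,e=circ(w,p,.022,*r,.028); print(n,r,np.round(x-p,4),m,e)
    q=sel(w,x,.026,.0,.15); print(np.histogram(q[:,2],np.arange(0,.12,.004))[0])
    u0,v0=(340,180) if n=="scene" else (160,250)
    cv2.imwrite(f"pics/{n}5.png",cv2.resize(im[v0:v0+140,u0:u0+140,::-1],None,fx=4,fy=4))
E
python3 s6.py; python3 -c "
import cv2,numpy as np
cv2.imwrite('pics/b5.png',cv2.resize(np.hstack([cv2.imread('pics/scene5.png'),cv2.imread('pics/side5.png')]),(800,400)))"
```

```text
scene (0.018, 0.03) [0.0002 0.0001] 98 0.00045399578055783425
scene (0.03, 0.045) [0.0001 0.    ] 108 0.00041072635072414936
[ 0  0  8 96 26 39 30 34 31 25 25 25 20 27 28 21 26 23 36 71 66 49 29 30
 56  8  4  8 27]
side (0.018, 0.03) [-0.0003  0.0003] 71 0.0004627029719897341
side (0.03, 0.045) [-0.0004  0.0001] 68 0.0004437551182659794
[ 0  4 83 39 28 30 21 26 19 14 16 15 17 12 21 12 18 18 47 52 50 12  6 10
 13  2  3  6 23]
```

View pics/b5.png

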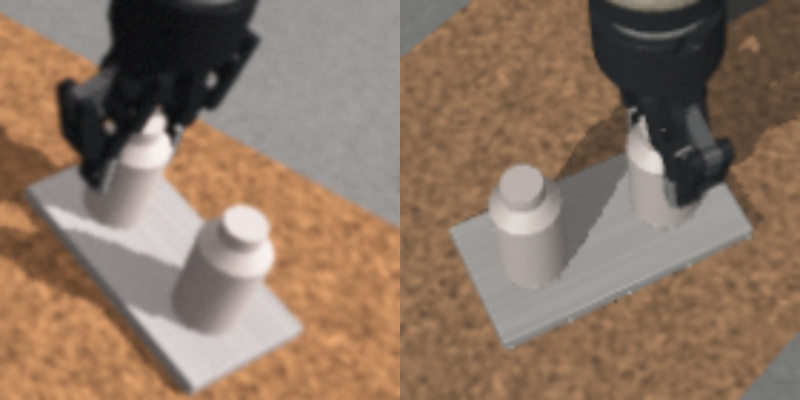

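The rim is on the plate (scene half 120,225; side half 660,225). The top is at about 97 mm and the chamber is centred on the peg within 0.5 mm, so I'll release it, back off and check.

```bash
cat > s7.py <<'E'
from h import *
from fit import circ,sel,C
set_gripper(.07); p=np.array(get_obs()["position"])
movel([p[0],p[1],p[2]+.18],v=.15); pause(.3)
for n in("scene","side"):
    im,w=cloud(n); w=w.reshape(-1,3); w=w[~np.isnan(w[:,0])]
    p=(.517,.1887) if n=="scene" else (.5183,.1908)
    for r in((.018,.035),(.055,.073)):
        x,m,e=circ(w,p,.022,*r,.028); print(n,np.round(x-p,4),m,round(e,4))
    q=sel(w,x,.011,.05,.15); print("top",np.percentile(q[:,2],[50,95]))
    print("spare",circ(w,(.551,.2735),.022,.02,.07,.04)[0], "tube",circ(w,(.599,-.0227),.01,.055,.086,.02)[0])
print(get_obs()["t"],get_obs()["wrist_force"])
E
python3 s7.py
```

```text
scene [ 0.0002 -0.0001] 145 0.0005
scene [0.0002 0.    ] 167 0.0004
top [0.09837106 0.09972345]
spare [0.55043343 0.27303362] tube [ 0.59858171 -0.02300253]
side [-0.0002  0.0001] 124 0.0004
side [-0.0001 -0.0001] 146 0.0004
top [0.09636227 0.09834071]
spare [0.55265694 0.27468753] tube [ 0.59876257 -0.02129223]
23.9667 [ 0.51409776  0.31126445 -0.15728787]
```

```bash
python3 -c "
from rig import *
print(sign_off())"
```

```text
the job is handed in; nothing more can be done
None
```

I handed the job in at about 24 s: the tube stands in the rack's middle hole, and the chamber is upside down on the cleared peg, rim flat on the drip plate; sign-off gave no verdict, but my last camera check showed both in place and the spare chamber not moved.

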